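# Build up the keyed drive mandrel on a crank damper

### The job

Build up the drive mandrel on the crank damper: slide on the thick spacer first, then the blue toothed pulley, then the thin spacer, each fully home against the one before it. The mandrel is bolted on at an unmarked angle, so turn each part under light pressure until its keyway finds the key, then lower it gently all the way; never force or ram a part, and leave the piston, the wrench and the ring box where they are.

Things in the scene. Friction and masses are not known exactly. Their poses are not given: they have to be found in the camera images.
- damper: dark steel crankshaft damper, a disc 165 mm across and 45 mm thick lying on the bench, immovable; origin at the centre of its underside, z up. The upright drive mandrel is bolted on top at its centre and cannot turn. This pose does not tell which way the mandrel's key points
- shoulder (a point): foot of the mandrel shaft: centre of the upper face of its flange (84 mm across, 10 mm thick, four screw heads 3 mm high at radius 33.5 mm), 55 mm above the bench. The thick spacer's underside sits here. A brass key 8 mm wide stands 4 mm out of the shaft (outer face 18 mm from its axis), from the flange up to a square end 50 mm above it
- nose (a point): centre of the mandrel shaft's top end, 58 mm above shoulder. Shaft 28 mm in diameter, the top 4 mm tapered to 21 mm; its top 8 mm, above the key, are round and pilot a part before it meets the key's end. Seen from the axis the key points along world +x (away from the robot), turned about the vertical by an unknown -0.8 to +0.8 rad
- thick_mid (a point): thick spacer: steel ring, outer diameter 50 mm, height 24 mm, lying flat, 0.24 kg; the point is on its axis (z) half-way up. Bore 30 mm with one keyway right through, 11 mm wide, reaching 19.5 mm out from the axis on the ring's own +x side, marked by a yellow paint line on the top face. It passes the key when it points within about 0.08 rad of it
- pulley_mid (a point): blue toothed belt pulley with black teeth, outer diameter 55 mm, height 20 mm, lying flat, about 0.11 kg; the point is on its axis half-way up; z is its axis. Bore and keyway (on its own +x, yellow line) as on the thick spacer
- thin_mid (a point): thin spacer: steel ring, outer diameter 50 mm, height 10 mm, lying flat, about 0.1 kg; the point is on its axis half-way up; z is its axis. Bore and keyway (on its own +x, yellow line) as on the thick spacer
- piston: bystander: aluminium piston 92 mm across and 50 mm tall standing on the bench; origin at the centre of its underside
- wrench: bystander: steel wrench lying on the bench between the robot and the damper; origin near its middle on its underside, its length along its own x
- ring_box: bystander: cardboard box 90 x 120 x 35 mm beyond the damper; origin at the centre of its underside
There are look-alikes about, which are no part of the job. Of the things that look like the damper, the middle-sized one is meant.

How it is judged:
By the outcome, as a careful person would: the job done as asked, in the order asked, and still so for the second after the job is handed in, with the robot touching nothing.
It also fails if it takes over 72 s, if anything falls off the work surface, if the arm or the gripper's body presses on something with over 40 N, if the wrist force passes 120 N, or if a joint passes its speed limit or range.

### The arm

A 6-joint arm with a two-finger parallel gripper is mounted at the origin on the work surface. World frame = base frame: x ahead of the robot, y to its left, z up, the work surface at z = 0. Lengths are in mm, angles in rad, forces in N, time in s.
With the tool pointing down it reaches from about 325 to 875 mm from the base axis. Payload 4.4 kg.
Tool frame: the origin (TCP) lies on the centre line of the jaws, within the pads' length; the fingertips stand ahead of it and the grasp point (between the pads) lies 6 mm ahead of it (ctrl.tcp_to_tips is the z of the fingertips in the tool frame, in mm); z points along the fingers, y is the direction in which the jaws open and shut (so a half turn about z gives the same grasp; the last joint's range is limited). The gripper opens to 85 mm and grips with 20 to 120 N. Pads are 22 mm wide; open, the fingers measure 114 mm over their backs; the gripper's body (76 mm by 85 mm) begins 54 mm behind the grasp point. The pads swing forward as they close: fully open they stand 13 mm farther back than shut.
Start: joints at [1.171, 0.207, 1.542, -0, 1.393, -0.15], TCP at [142.156, 557.153, 256.282] pointing down, gripper open.
Joint ranges: [-2.73, 2.73], [-0.86, 2.22], [0.23, 2.46], [-1.11, 4.25], [0.08, 2.63], [-2.82, 2.82]. Speed limits (rad/s): [2.79, 2.79, 3.14, 3.14, 3.14, 3.14].

### API

Orientations are given as a 3x3 rotation matrix whose columns are the frame's x, y, z axes.
In Python, from plant import ctrl, sensors, optics gives the robot as it stands. Calls block until the motion is done:
- ctrl.move_ptp(position, orientation): joint-space move of the TCP to a pose.
- ctrl.move_l(position, rot=None, vel=150, threshold=None): straight line of the TCP; rot=None keeps the orientation; vel is the mean speed in mm/s. With threshold (N) it stops when the force on the tool has changed by that much, and returns True; else False.
- ctrl.set_joints(angles): joint-space move.
- ctrl.gripper_to(opening, force=None): finger opening in mm; force is the grip in N (None keeps the last); returns when the fingers have stopped.
- ctrl.hold(seconds).
- ctrl.solve_ik(position, orientation): joint angles nearest the present ones, or None.
- sensors.read_state(): the state.
- optics.grab_frame(name): name is "side" or "top"; returns (picture, depth): 384x512x3 uint8, red, green, blue; 384x512 float32, mm along the optical axis (not along the pixel's ray), 0 where there is no reading.
- optics.camera_params(name): a dict with "mtx" (3x3 intrinsics, pixels), "k1" (the pictures are not rectified: a ray, as slopes to the right and down, at radius r is drawn at 1 + k1 r^2 times it, then the intrinsics apply), "R" (3x3) and "t" (3): a world point X has camera coordinates R X + t. Camera axes: x right, y down, z forward; pixel columns grow to the right and rows downward; lengths in mm; the calibration is good to about 2 mm. A picture is of the moment at which its call begins. camera_params takes no time and is no camera call.
A pose or a line that the arm cannot do raises ctrl.MotionError and nothing moves.
- ctrl.finish_job(): hands the job in, once; it reports no verdict.
The state is a dict: "t": time; "q": joint angles; "qvel": joint speeds; "tau": joint torques, N m; "eef_pos": TCP position; "eef_rot": TCP orientation; "force": force on the tool from outside, world axes, zero at the start; "wrist_torque": the same for the moment, N m; "grip_width": finger opening in mm.
Only numpy, scipy, OpenCV 4.12 (cv2) and the standard library are available. Lean on these libraries where they do the work, as an engineer would, in place of code of your own. Each camera call takes 0.05 s, during which the arm holds its last target.

## Working session

There is one attempt and no reset: what is moved stays moved. The work goes in short steps, each a Python script; the robot and the scene stay as the last script left them, time stands still between calls to the robot, and variables do not carry over. Pictures are saved under pics/ and viewed, and the job is handed in when it is done.

```bash
ls; mkdir -p pics
python3 - <<'E'
from plant import ctrl, sensors, optics
import cv2, numpy as np
for n in ("side","top"):
    p,d=optics.grab_frame(n)
    np.savez(f"f0_{n}.npz",p=p,d=d)
    cv2.imwrite(f"pics/0_{n}.png",cv2.resize(p[:,:,::-1],(800,600),interpolation=cv2.INTER_CUBIC))
    c=optics.camera_params(n); print(n,c)
s=sensors.read_state(); print(s, ctrl.tcp_to_tips)
E
```

```text
pics
side {'mtx': array([[453.93900571,   0.        , 251.72341426],
       [  0.        , 453.93900571, 187.4568271 ],
       [  0.        ,   0.        ,   1.        ]]), 'k1': -0.11838939486333513, 'R': array([[ 0.99344107, -0.11404269,  0.00831312],
       [-0.08345632, -0.77285509, -0.62907079],
       [ 0.07816577,  0.62425097, -0.77730357]]), 't': array([-602.24589544,   89.19818321, 1306.29806522])}
top {'mtx': array([[348.53175239,   0.        , 253.76080651],
       [  0.        , 348.53175239, 185.84028817],
       [  0.        ,   0.        ,   1.        ]]), 'k1': -0.07667299534089916, 'R': array([[ 0.07113553, -0.9974525 ,  0.00531409],
       [-0.9712783 , -0.07047967, -0.22726874],
       [ 0.2270643 ,  0.01100542, -0.97381758]]), 't': array([-63.18498162, 614.28414239, 807.90110161])}
{'t': 0.1, 'q': array([ 1.17049956e+00,  2.07356573e-01,  1.54286124e+00, -1.90133691e-05,
        1.39345913e+00, -1.50493547e-01]), 'qvel': array([-2.00154378e-03, -2.33276928e-03, -4.74334355e-03,  8.56123523e-04,
        1.14530185e-04,  2.49502567e-05]), 'tau': array([-3.84873993e-04, -3.84090543e+01, -2.92550737e+01, -3.36962412e-04,
        4.82706600e-03,  3.99414807e-05]), 'eef_pos': array([141.90706743, 556.55081763, 255.20564471]), 'eef_rot': array([[-9.68961805e-01,  2.47209199e-01, -7.94994473e-04],
       [ 2.47210302e-01,  9.68959934e-01, -1.92680970e-03],
       [ 2.93992710e-04, -2.06353583e-03, -9.99997828e-01]]), 'force': array([-0.29236155, -0.08528478,  0.15721961]), 'wrist_torque': array([-0.02541546, -0.00667499,  0.00836619]), 'grip_width': 85.37992673388678} 25.0
```

View pics/0_side.png

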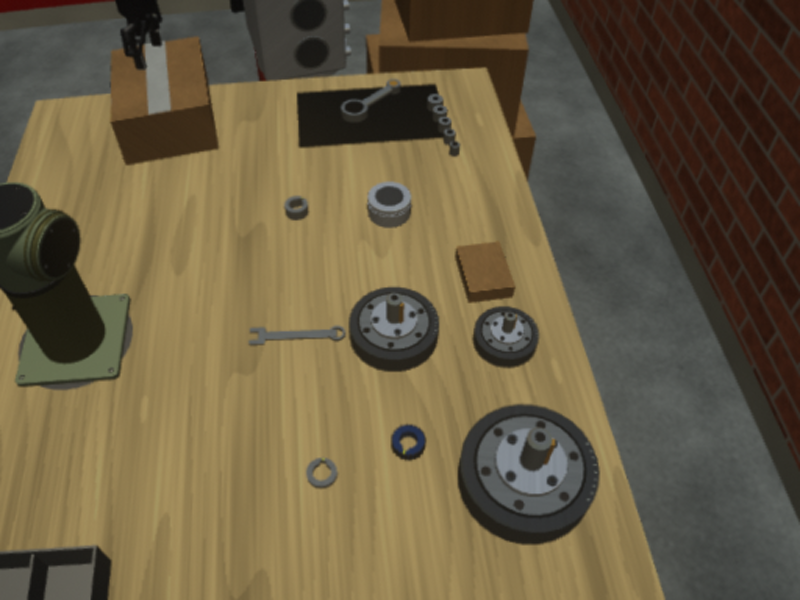

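View pics/0_top.png

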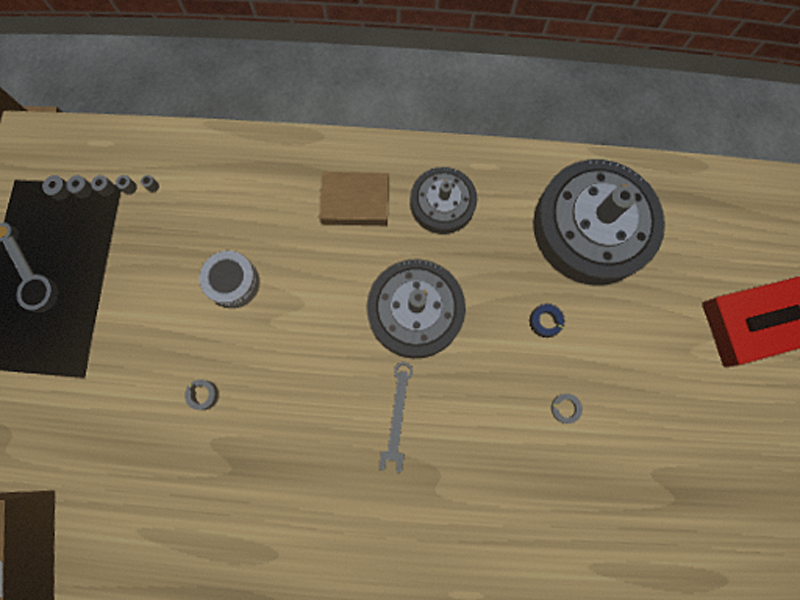

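Look-alikes:
- **Dampers:** small at side (506,335) / top (443,200), middle at side (394,327) / top (416,308), large at side (528,470) / top (600,220). I choose the middle one.
- **Thick spacer:** the tall ring at top (201,394). The thin ring at top (567,408) is the thin spacer. The sockets and the piston are bystanders.
- **Pulley:** the only blue ring, at top (547,320).

Next I measure these and crop in close.

```bash
cat > h.py <<'E'
import numpy as np, cv2
from plant import ctrl, sensors, optics
C={n:optics.camera_params(n) for n in("side","top")}
def ray(n,uv):
    c=C[n]; p=cv2.undistortPoints(np.array(uv,float).reshape(-1,1,2),c["mtx"],np.array([c["k1"],0,0,0,0]))[:,0]
    d=np.c_[p,np.ones(len(p))]@c["R"]; return -c["R"].T@c["t"], d
def onplane(n,uv,z):
    o,d=ray(n,uv); s=(z-o[2])/d[:,2]; return o+d*s[:,None]
def proj(n,X):
    c=C[n]; X=np.array(X,float).reshape(-1,3)
    return cv2.projectPoints(X,cv2.Rodrigues(c["R"])[0],c["t"],c["mtx"],np.array([c["k1"],0,0,0,0]))[0][:,0]
def cloud(n,d):
    v,u=np.mgrid[0:384,0:512]; o,r=ray(n,np.stack([u,v],-1).reshape(-1,2))
    return (o+r*d.reshape(-1,1)).reshape(384,512,3)
def crop(p,u,v,w,h,name,s=None):
    s=s or min(780/w,580/h); u0=max(int(u-w/2),0);v0=max(int(v-h/2),0)
    cv2.imwrite(name,cv2.resize(p[v0:v0+h,u0:u0+w,::-1],None,fx=s,fy=s,interpolation=cv2.INTER_CUBIC)); return u0,v0,s
E
python3 - <<'E'
from h import *
F={n:np.load(f"f0_{n}.npz") for n in C}
for n in C:
    P=cloud(n,F[n]["d"]); Z=P[:,:,2]
    print(n,"table z",np.median(Z[200:300,150:200]))
    hsv=cv2.cvtColor(F[n]["p"],cv2.COLOR_RGB2HSV)
    m=((Z>4)&(Z<130)&(F[n]["d"]>0)).astype(np.uint8)
    k,lab,st,ce=cv2.connectedComponentsWithStats(m)
    for i in range(1,k):
        if st[i,4]<60: continue
        q=P[lab==i]; lo,hi=np.percentile(q,1,0),np.percentile(q,99,0)
        print(n,st[i,4],"px",ce[i].round(),"c",((lo+hi)/2).round(0),"size",(hi-lo).round(0),"zmax",hi[2].round(1))
S={"top":[(129,252,"thick"),(363,261,"thin"),(350,205,"pul"),(267,197,"damp")],"side":[(189,132,"thick"),(205,302,"thin"),(261,282,"pul"),(252,209,"damp")]}
rows=[]
for n in S:
    ims=[]
    for u,v,t in S[n]:
        w=24 if t!="damp" else 36
        ims.append(cv2.resize(F[n]["p"][v-w:v+w,u-w:u+w,::-1],(300,300),interpolation=cv2.INTER_CUBIC))
    cv2.imwrite(f"pics/1_{n}.png",np.vstack([np.hstack(ims[:2]),np.hstack(ims[2:])]))
E
```

```text
side table z 0.12835990163102906
side 723 px [187.   6.] c [ 450. 1112.   41.] size [261.  80.  73.] zmax 78.0
side 620 px [295.   3.] c [ 959. 1097.   28.] size [371.  55.  46.] zmax 50.9
side 1829 px [487.  31.] c [1720.  799.   67.] size [ 15. 559. 123.] zmax 128.5
side 2818 px [105.  73.] c [133. 646.  68.] size [230. 302. 124.] zmax 129.9
side 762 px [234.  66.] c [623. 645.  18.] size [237. 183.  28.] zmax 31.6
side 466 px [281.  75.] c [769. 582.  20.] size [ 81. 289.  31.] zmax 35.1
side 69 px [196.  64.] c [464. 693.   8.] size [42. 88.  7.] zmax 11.1
side 706 px [249. 130.] c [625. 290.  30.] size [ 88. 133.  51.] zmax 55.9
side 177 px [189. 132.] c [430. 305.  17.] size [46. 71. 24.] zmax 28.7
side 1129 px [310. 174.] c [792.  69.  22.] size [ 93. 122.  35.] zmax 39.9
side 2537 px [251. 210.] c [598. -55.  59.] size [155. 157. 106.] zmax 112.4
side 3055 px [ 49. 220.] c [ 2. -3. 67.] size [188. 187. 123.] zmax 128.2
side 1320 px [323. 215.] c [801. -90.  44.] size [114. 115.  76.] zmax 81.4
side 334 px [188. 214.] c [421. -34.   8.] size [172.  40.   8.] zmax 12.1
side 613
[... 744 characters left out ...]
8.] size [22. 21. 25.] zmax 30.3
top 825 px [ 17. 176.] c [626. 650.  16.] size [153. 125.  22.] zmax 27.4
top 1070 px [146. 178.] c [625. 268.  30.] size [86. 87. 44.] zmax 51.7
top 3134 px [266. 197.] c [599. -52.  66.] size [156. 153.  89.] zmax 111.1
top 2610 px [484. 206.] c [ 615. -639.   36.] size [147. 152.  59.] zmax 65.7
top 289 px [350. 204.] c [ 598. -278.   13.] size [55. 53. 16.] zmax 21.4
top 383 px [253. 268.] c [421. -31.   6.] size [175.  39.   5.] zmax 8.8
top 255 px [128. 252.] c [430. 294.  15.] size [46. 51. 21.] zmax 25.0
top 188 px [363. 261.] c [ 452. -316.    8.] size [46. 50.  7.] zmax 11.3
top 2325 px [ 17. 349.] c [171. 537.  67.] size [159.  68. 123.] zmax 128.7
```

View pics/1_top.png

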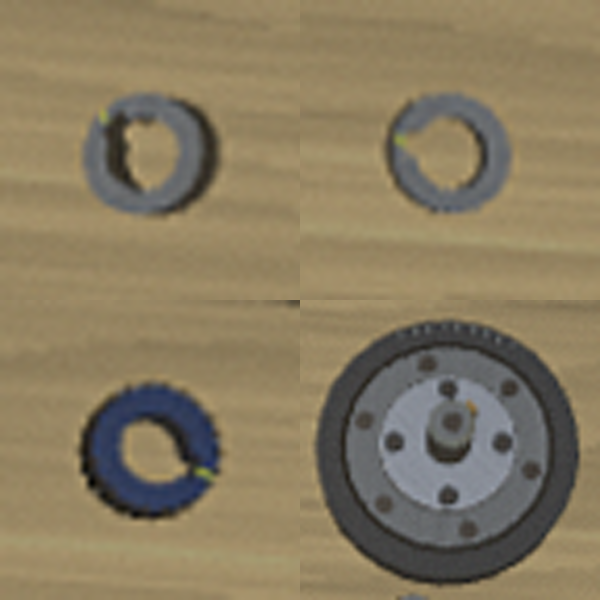

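View pics/1_side.png

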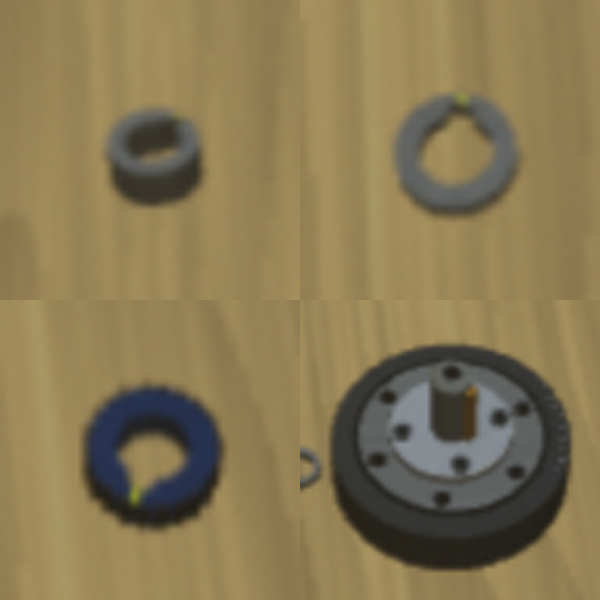

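Crops confirm the choice: thick ring with its yellow mark at the upper left (top view), thin ring with the mark to the left, blue pulley with the mark at the lower right. On the middle damper the brass key shows to the right of and just above the nose. Now exact centres and angles.

```bash
cat > m.py <<'E'
from h import *
from scipy.optimize import least_squares
def circ(pts,r=None):
    c0=pts.mean(0)
    f=lambda p:np.hypot(*(pts-p[:2]).T)-(r if r else p[2])
    s=least_squares(f,[*c0] if r else [*c0,25.],loss="soft_l1"); return s.x,np.sqrt(np.mean(s.fun**2))
def yellow(p):
    h=cv2.cvtColor(p,cv2.COLOR_RGB2HSV).astype(int)
    return (h[...,0]>=23)&(h[...,0]<=38)&(h[...,1]>120)&(h[...,2]>90)
E
cat > a.py <<'E'
from m import *
F={n:np.load(f"f0_{n}.npz") for n in C}
for n in C:
    p,d=F[n]["p"],F[n]["d"]; P=cloud(n,d); 
    hsv=cv2.cvtColor(p,cv2.COLOR_RGB2HSV).astype(int)
    off=2.1 if n=="top" else -3.8
    Z=P[:,:,2]+(2. if n=="top" else -4.)
    for nm,c,h,r in (("thick",(430,297),24,25),("pul",(598,-278),20,27.5),("thin",(452,-316),10,25)):
        near=np.hypot(P[...,0]-c[0],P[...,1]-c[1])<50
        m=(near&(Z>h-3)&(Z<h+6)).astype(np.uint8)
        cs,_=cv2.findContours(m,cv2.RETR_EXTERNAL,cv2.CHAIN_APPROX_NONE); ct=max(cs,key=cv2.contourArea)[:,0]
        q=onplane(n,ct,h)[:,:2]; x,e=circ(q)
        u=proj(n,[[x[0],x[1],h]])[0]
        vv,uu=np.nonzero(yellow(p)); k=np.hypot(uu-u[0],vv-u[1])<22
        a=None
        if k.any():
            w=onplane(n,np.c_[uu,vv][k],h)[:,:2].mean(0)-x[:2]; a=(np.arctan2(w[1],w[0]).round(3),np.hypot(*w).round(1),k.sum())
        print(n,nm,"fit",x.round(1),"rms",e.round(2),"zmed",np.median(Z[m>0]).round(1),"yellow",a)
    # brass
    m=(hsv[...,0]>=5)&(hsv[...,0]<=24)&(hsv[...,1]>140)&(np.hypot(P[...,0]-600,P[...,1]+54)<40)
    vv,uu=np.nonzero(m); print(n,"brass",len(uu),np.c_[uu,vv,P[m].round(0)][:40].tolist() if len(uu)<41 else (uu.mean(),vv.mean()))
    # nose by depth
    m=(Z>108)&(np.hypot(P[...,0]-600,P[...,1]+54)<40); vv,uu=np.nonzero(m); print(n,"nose px",len(uu),uu.mean(),vv.mean(),"on z113",onplane(n,[[uu.mean(),vv.mean()]],112.)[0].round(1))
    # damper top face outline z>40..
    m=((Z>41)&(Z<50)&(np.hypot(P[...,0]-600,P[...,1]+54)<110)).astype(np.uint8)
    cs,_=cv2.findContours(m,cv2.RETR_EXTERNAL,cv2.CHAIN_APPROX_NONE); ct=max(cs,key=cv2.contourArea)[:,0]
    print(n,"damper",circ(onplane(n,ct,45)[:,:2]))
E
python3 a.py
```

```text
side thick fit [435.3 294.3  13.4] rms 2.76 zmed 22.1 yellow None
side pul fit [ 605.1 -274.1   27.3] rms 3.11 zmed 18.1 yellow (np.float64(-2.195), np.float64(27.6), np.int64(3))
side thin fit [ 446.9 -296.5    3. ] rms 1.09 zmed 7.9 yellow None
side brass 15 [[257.0, 194.0, 613.0, -60.0, 106.0], [256.0, 195.0, 610.0, -62.0, 105.0], [257.0, 195.0, 613.0, -62.0, 104.0], [256.0, 196.0, 610.0, -63.0, 101.0], [257.0, 196.0, 612.0, -64.0, 102.0], [256.0, 197.0, 610.0, -63.0, 97.0], [257.0, 197.0, 613.0, -61.0, 94.0], [256.0, 198.0, 610.0, -64.0, 94.0], [256.0, 199.0, 610.0, -67.0, 93.0], [256.0, 200.0, 610.0, -65.0, 85.0], [256.0, 201.0, 610.0, -63.0, 79.0], [256.0, 202.0, 610.0, -65.0, 77.0], [256.0, 203.0, 610.0, -64.0, 71.0], [256.0, 204.0, 610.0, -64.0, 66.0], [256.0, 205.0, 610.0, -65.0, 63.0]]
side nose px 31 251.80645161290323 190.38709677419354 on z113 [599.7 -50.8 112. ]
side damper (array([600.13678801, -54.89734433,  66.30781398]), np.float64(16.777589432331848))
top thick fit [429.9 293.5  24. ] rms 1.36 zmed 24.0 yellow (np.float64(0.937), np.float64(23.8), np.int64(1))
top pul fit [ 598.1 -278.2   26.9] rms 1.13 zmed 20.4 yellow (np.float64(-2.02), np.float64(21.4), np.int64(2))
top thin fit [ 451.3 -315.6   23.9] rms 1.18 zmed 10.4 yellow (np.float64(1.375), np.float64(20.9), np.int64(1))
top brass 0 []
top nose px 101 266.6732673267327 190.07920792079207 on z113 [599.5 -51.  112. ]
top damper (array([599.64746662, -51.44952789,  80.51286623]), np.float64(0.7702875187875843))
```

```bash
cat > b.py <<'E'
from m import *
F={n:np.load(f"f0_{n}.npz") for n in C}
for n in C:
    p,d=F[n]["p"],F[n]["d"]
    f=p.astype(float)
    for nm,c,h,r in (("thick",(429.9,293.5),24,25),("pul",(598.1,-278.2),20,27.5),("thin",(451.3,-315.6),10,25)):
        # polar scan of top face at r 19..25, yellowness
        best=[]
        A=np.arange(-np.pi,np.pi,.04); R=np.arange(20.5,r-.5,1.)
        g=np.array([[ [c[0]+rr*np.cos(a),c[1]+rr*np.sin(a),h] for rr in R] for a in A]).reshape(-1,3)
        uv=proj(n,g).astype(np.float32)
        y=(np.minimum(f[...,0],f[...,1])-f[...,2]).astype(np.float32)
        v=cv2.remap(y,uv[:,0].reshape(len(A),-1),uv[:,1].reshape(len(A),-1),cv2.INTER_LINEAR).max(1)
        i=v.argmax(); w=np.clip(v-np.median(v)-.4*(v.max()-np.median(v)),0,None); w[np.abs((A-A[i]+np.pi)%(2*np.pi)-np.pi)>.5]=0
        print(n,nm,"peak",A[i].round(2),"centroid",np.angle((w*np.exp(1j*A)).sum()).round(3),v.max(),np.median(v))
    # brass: reddish-yellow score at key end r14..18 z105 and along key outer face
    y=(f[...,0]-f[...,2]).astype(np.float32)
    A=np.arange(-1.2,1.2,.05); c=(599.6,-51)
    for zs in ((105,),(95,85,75)):
      rr=(15,16,17) if len(zs)==1 else (18,)
      v=[]
      for a in A:
        uv=proj(n,[[c[0]+r_*np.cos(a),c[1]+r_*np.sin(a),z] for z in zs for r_ in rr]).astype(np.float32)
        v.append(cv2.remap(y,uv[:,0],uv[:,1],cv2.INTER_LINEAR).mean())
      v=np.array(v); w=np.clip(v-.4*v.max(),0,None); print(n,"key",zs,"peak",A[v.argmax()].round(2),"cen",(w@A/w.sum()).round(3),v.max())
      print(v.round(0).astype(int).tolist())
E
python3 b.py
```

```text
side thick peak 0.98 centroid 0.988 28.544922 8.870117
side pul peak -2.02 centroid -2.027 81.0918 -12.34375
side thin peak 1.42 centroid 1.372 53.09375 8.863281
side key (105,) peak -0.8 cen -0.725 65.5625
[20, 23, 27, 31, 38, 47, 55, 62, 66, 65, 64, 63, 62, 58, 50, 39, 28, 18, 10, 7, 4, 1, -1, -1, -1, -1, -1, -1, -1, -1, -1, -1, 0, 0, 1, 1, 2, 2, 2, 2, 2, 2, 2, 2, 1, 1, 1, 1]
side key (95, 85, 75) peak -0.95 cen -0.415 41.28418
[26, 31, 34, 37, 40, 41, 40, 38, 37, 36, 32, 29, 25, 22, 19, 17, 15, 14, 13, 14, 14, 14, 15, 16, 15, 15, 15, 16, 19, 22, 25, 27, 31, 31, 33, 30, 28, 26, 27, 23, 18, 12, 7, 5, 3, 2, 2, 2]
top thick peak 0.94 centroid 0.938 72.91406 0.4814453
top pul peak -1.98 centroid -2.007 69.509766 -13.519531
top thin peak 1.38 centroid 1.392 66.03125 0.5751953
top key (105,) peak -0.85 cen -0.797 48.816406
[-3, 3, 10, 18, 29, 39, 48, 49, 49, 48, 46, 41, 32, 17, 5, -4, -7, -9, -10, -10, -9, -9, -6, -3, 0, -2, -3, -5, -7, -9, -11, -11, -12, -12, -12, -12, -12, -13, -13, -14, -15, -15, -15, -15, -15, -15, -15, -15]
top key (95, 85, 75) peak -0.8 cen -0.762 30.913412
[-12, -12, -8, -4, 2, 10, 18, 26, 31, 26, 22, 19, 19, 13, 5, -2, -3, -4, -5, -5, -5, -4, -3, -2, -2, -3, -4, -4, -5, -6, -7, -7, -8, -8, -9, -9, -11, -12, -13, -13, -14, -15, -15, -15, -15, -16, -16, -16]
```

Nose is at (599.6,-51) and agrees across both views and the damper circle. Key angle ≈ -0.75. Keyways: thick 0.95, pulley -2.01, thin 1.39, also agreeing in both views. I start with the thick spacer, feeling the bench first to learn the real tip length.

```bash
cat >> h.py <<'E'
def R(psi): 
    c,s=np.cos(psi),np.sin(psi); return np.array([[c,s,0],[s,-c,0],[0,0,-1.]])
def st(tag=""):
    s=sensors.read_state(); print(tag,"t%.2f"%s["t"],s["eef_pos"].round(1),"F",s["force"].round(1),"T",s["wrist_torque"].round(2),"w%.1f"%s["grip_width"],"psi%.3f"%np.arctan2(s["eef_rot"][1,0],s["eef_rot"][0,0]),"q6 %.2f"%s["q"][5]); return s
E
python3 - <<'E'
from h import *
x,y=429.9,293.5
ctrl.move_ptp([x,y,90],R(2.68-np.pi/2)); ctrl.gripper_to(64,30); st("above")
print(ctrl.move_l([x,y,40],vel=120)); 
print(ctrl.move_l([x,y,12],vel=30,threshold=4)); st("touch")
E
```

```text
above t2.02 [429.8 294.   90.2] F [-0.2  0.7 -0.8] T [ 0.01 -0.   -0.01] w64.1 psi1.110 q6 0.89
False
True
touch t3.27 [429.8 293.4  19. ] F [-1.  -1.2  5.7] T [-0.09  0.03 -0.02] w63.8 psi1.109 q6 0.89
```

Run:
```python
from h import *
x,y=429.9,293.5
ctrl.move_l([x,y,30],vel=80)
ctrl.gripper_to(44,20); st("sq1")
ctrl.gripper_to(60); st()
ctrl.move_l([x,y,30],R(2.68),vel=150)
st("turned")
ctrl.gripper_to(44,45); st("sq2")
ctrl.move_l([x,y,34],vel=40); st("lift4")
p,d=optics.grab_frame("top"); cv2.imwrite("pics/2.png",cv2.resize(p[:,:,::-1],(800,600)))
crop(p,129,252,100,75,"pics/2c.png")
```

```text
sq1 t3.84 [429.6 293.4  29.9] F [-1.7 -0.2  2.7] T [-0.04  0.19 -0.05] w48.9 psi1.109 q6 0.89
 t4.11 [429.8 293.4  29.7] F [-0.1 -0.1  1.1] T [ 0.    0.03 -0.01] w60.0 psi1.109 q6 0.89
turned t5.83 [429.9 293.5  30. ] F [-0.2 -0.8  0.3] T [ 0.03  0.   -0.04] w59.9 psi2.680 q6 -0.68
sq2 t6.08 [430.3 293.7  30.5] F [-0.3  0.5  4.6] T [-0.06  0.13  0.02] w48.3 psi2.680 q6 -0.68
lift4 t6.33 [429.6 293.3  33.8] F [ 0.3 -0.1 -2.8] T [ 0.03 -0.03 -0.01] w48.4 psi2.680 q6 -0.68
```

View pics/2c.png

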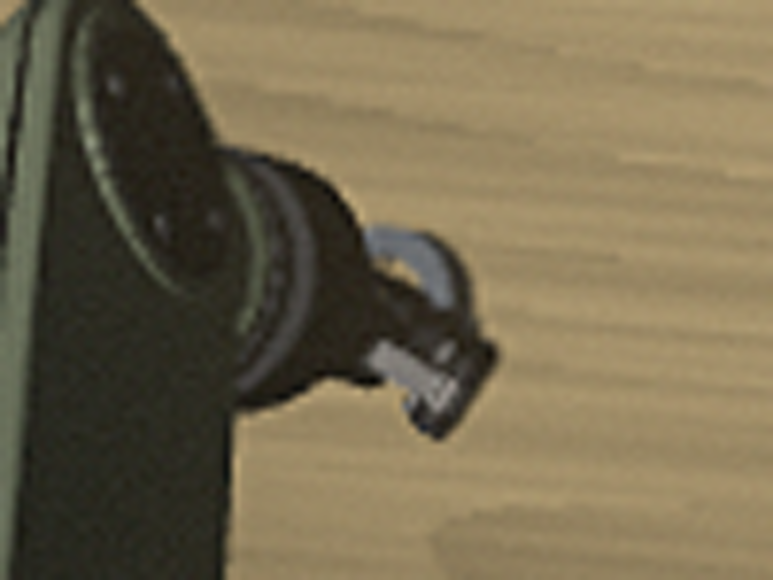

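Ring held (extra -2.8 N, matches 0.24 kg). Carry it over the nose and lower until it meets the key's end, expected near TCP z 135.

Run:
```python
from h import *
x,y=429.9,293.5; K=-0.75; psi=2.68+K-0.95
ctrl.move_l([x,y,165],vel=250)
ctrl.move_ptp([599.6,-51,165],R(psi)); st("over")
ctrl.move_l([599.6,-51,150],vel=60)
p,d=optics.grab_frame("side"); crop(p,250,195,100,75,"pics/3c.png")
print(ctrl.move_l([599.6,-51,120],vel=20,threshold=4)); st("down")
```

```text
over t8.48 [599.  -49.9 164.1] F [ 0.1 -0.5 -2.2] T [ 0.01 -0.03  0.06] w48.1 psi0.981 q6 0.36
False
down t10.58 [599.7 -51.2 120.1] F [ 0.7 -1.6 -1.8] T [-0.41 -0.09 -0.  ] w48.0 psi0.980 q6 0.36
```

View pics/3c.png

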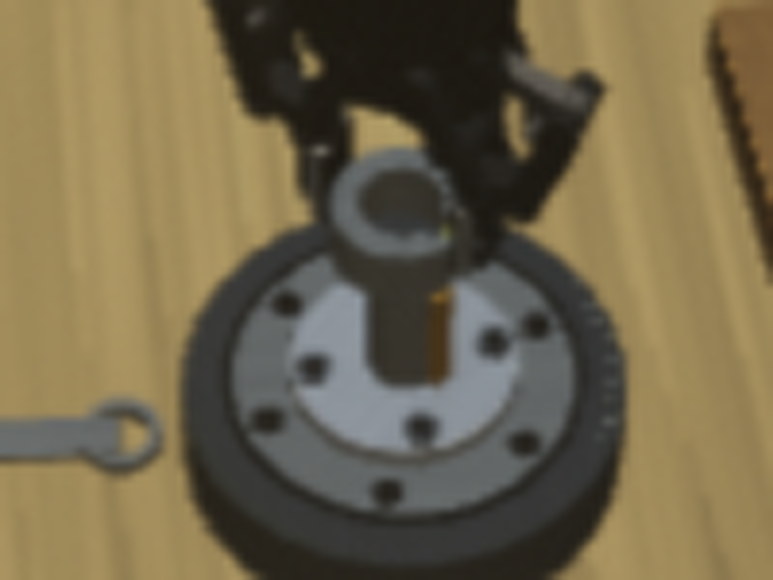

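The ring sits over the mandrel with its yellow mark (≈450,225 in the crop) towards the brass key (≈440,335). It went 15 mm past the key's end without resistance, so the keyway found the key. Continue down gently.

Run:
```python
from h import *
print(ctrl.move_l([599.6,-51,92],vel=30,threshold=5)); st("92")
print(ctrl.move_l([599.6,-51,82],vel=12,threshold=5)); st("home?")
```

```text
False
92 t11.67 [599.5 -51.2  91.7] F [ 1.7 -4.  -4. ] T [-0.69 -0.25 -0.05] w48.4 psi0.980 q6 0.36
True
home? t12.27 [600.  -51.2  85.5] F [0.1 0.3 4.2] T [0.21 0.11 0.04] w48.4 psi0.980 q6 0.36
```

Run:
```python
from h import *
ctrl.gripper_to(62,30); st("rel")
ctrl.move_l([599.6,-51,165],vel=200); 
x,y=598.1,-278.2
ctrl.move_ptp([x,y,80],R(0.68+np.pi/2)); st("above pulley")
for n in C:
    p,d=optics.grab_frame(n); np.savez(f"f4_{n}.npz",p=p,d=d)
    u=proj(n,[[599.6,-51,80]])[0]; crop(p,*u,100,75,f"pics/4_{n}.png",4.0)
a=[cv2.imread(f"pics/4_{n}.png") for n in C]; cv2.imwrite("pics/4.png",np.hstack(a))
```

```text
rel t12.56 [599.3 -52.   84.3] F [-0.2  0.3  0.1] T [-0.01  0.03  0.06] w62.4 psi0.980 q6 0.36
above pulley t14.54 [ 597.7 -277.5   79.1] F [-0.7  1.6 -0.2] T [-0.03  0.07  0.  ] w61.9 psi2.251 q6 -1.25
```

View pics/4.png

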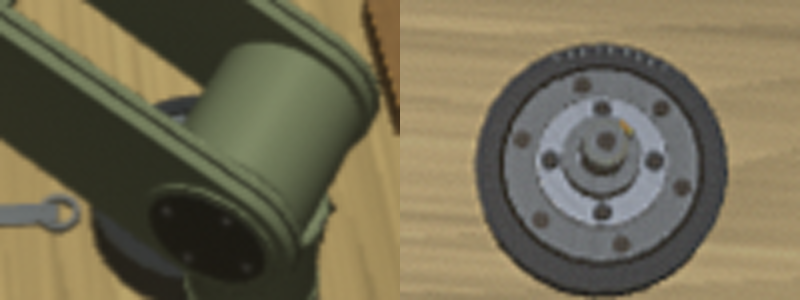

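Thick spacer is on the shaft and flat (top crop, ring round the nose at ≈(600,155)). Now the pulley.

Run:
```python
from h import *
D=np.load("f4_top.npz")["d"]; P=cloud("top",D); r=np.hypot(P[...,0]-599.6,P[...,1]+51)
m=(r>18)&(r<24)&(P[...,2]>50); print("thick top z",np.median(P[m][:,2]),m.sum(),"flange",np.median(P[(r>28)&(r<40)&(P[...,2]>40)][:,2]))
x,y=598.1,-278.2
ctrl.gripper_to(68); 
ctrl.move_l([x,y,26],vel=120,threshold=5); st("down")
ctrl.gripper_to(48,20); st("sq1")
ctrl.gripper_to(64); ctrl.move_l([x,y,26],R(.68),vel=150)
ctrl.gripper_to(48,40); st("sq2")
K=-0.75; psi=.68+K+2.01
ctrl.move_l([x,y,30],vel=40); st("lift")
ctrl.move_l([x,y,160],vel=250)
ctrl.move_ptp([599.6,-51,160],R(psi)); 
ctrl.move_l([599.6,-51,145],vel=60); st("over")
p,d=optics.grab_frame("side"); crop(p,250,195,100,75,"pics/5c.png")
print(ctrl.move_l([599.6,-51,124],vel=20,threshold=4)); st("down")
```

```text
thick top z 76.71147710448611 123 flange 53.5991458189763
down t15.47 [ 598.1 -278.2   25.8] F [ 0.3 -0.3  0.5] T [0.01 0.03 0.01] w67.9 psi2.251 q6 -1.25
sq1 t15.74 [ 599.1 -278.8   27.4] F [-0.5 -0.2  1. ] T [-0.01  0.02  0.01] w54.2 psi2.251 q6 -1.25
sq2 t17.97 [ 598.4 -278.4   26.4] F [ 0.3 -0.2  1.4] T [0.02 0.04 0.01] w53.2 psi0.680 q6 0.32
lift t18.22 [ 598.  -278.2   29.9] F [ 0.1  0.4 -0.4] T [-0.   -0.03 -0.05] w53.5 psi0.680 q6 0.32
over t20.19 [599.  -51.6 143.9] F [ 0.6 -0.1 -1.4] T [-0.   -0.01 -0.01] w53.4 psi1.939 q6 -0.60
False
down t21.44 [599.7 -51.3 124. ] F [ 1.9 -2.7 -0.8] T [-0.53 -0.16  0.05] w53.2 psi1.940 q6 -0.60
```

View pics/5c.png

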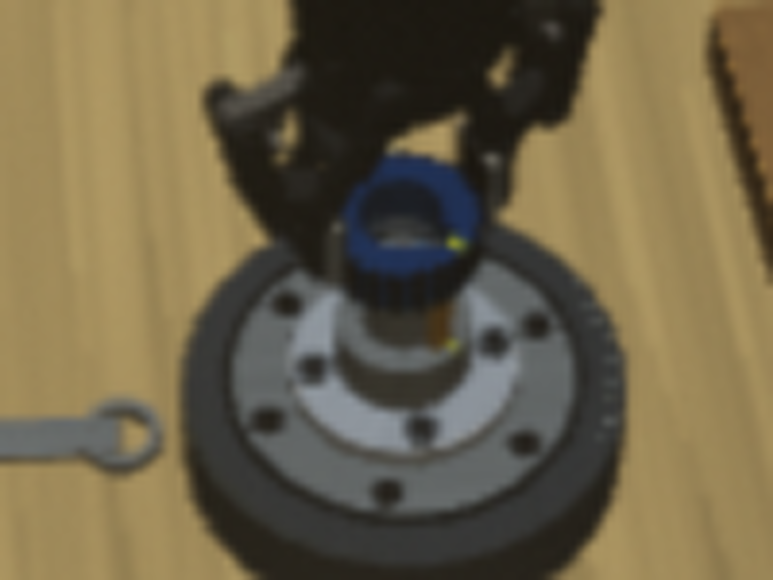

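Thick top face is 23.1 mm above the flange by depth (24 nominal; fully home). The pulley's mark (455,243) is in line with the key and the pulley has passed the key's end freely. Continue down.

Run:
```python
from h import *
print(ctrl.move_l([599.9,-51.5,112],vel=30,threshold=5)); st("112")
print(ctrl.move_l([599.9,-51.5,102],vel=12,threshold=5)); st("home?")
```

```text
False
112 t21.99 [599.6 -51.4 111.2] F [ 1.6 -3.  -2. ] T [-0.44 -0.32  0.03] w53.0 psi1.940 q6 -0.60
True
home? t22.59 [600.  -51.4 105.4] F [-0.1  0.1  5.2] T [ 0.08  0.02 -0.03] w53.3 psi1.940 q6 -0.60
```

Run:
```python
from h import *
ctrl.gripper_to(66,30); st("rel")
ctrl.move_l([599.9,-51.5,180],vel=200)
x,y=451.3,-315.6
ctrl.move_ptp([x,y,70],R(2.29-np.pi/2)); 
p,d=optics.grab_frame("top"); np.savez("f6_top.npz",p=p,d=d); crop(p,266,197,80,60,"pics/6.png")
P=cloud("top",d); r=np.hypot(P[...,0]-599.6,P[...,1]+51)
print("top z",np.median(P[(r>19)&(r<25)&(P[...,2]>50)][:,2]),"flange",np.median(P[(r>31)&(r<40)&(P[...,2]>40)][:,2]))
ctrl.gripper_to(62)
print(ctrl.move_l([x,y,24],vel=100,threshold=5)); st("down")
ctrl.gripper_to(44,20); st("sq1")
ctrl.gripper_to(60); ctrl.move_l([x,y,24],R(2.29),vel=150)
ctrl.gripper_to(44,40); st("sq2")
ctrl.move_l([x,y,30],vel=40); st("lift")
```

```text
rel t22.88 [599.1 -51.8 104. ] F [ 0.6 -0.2 -0.4] T [-0.01  0.01 -0.03] w65.8 psi1.940 q6 -0.60
top z 97.02454961066314 flange 53.99991776948929
False
down t25.50 [ 451.4 -315.6   23.9] F [ 0.  -0.3  0.2] T [-0.03  0.02  0.01] w61.9 psi0.719 q6 0.08
sq1 t25.77 [ 452.  -316.3   25. ] F [ 1.5 -0.6  1.9] T [-0.02 -0.11  0.02] w48.7 psi0.719 q6 0.08
sq2 t28.02 [ 451.6 -315.8   24.4] F [-0.7  0.8  3. ] T [0.06 0.02 0.05] w47.9 psi2.290 q6 -1.49
lift t28.32 [ 451.4 -315.7   30.1] F [-0.7  1.2 -1.4] T [-0.    0.02  0.03] w47.7 psi2.290 q6 -1.49
```

View pics/6.png

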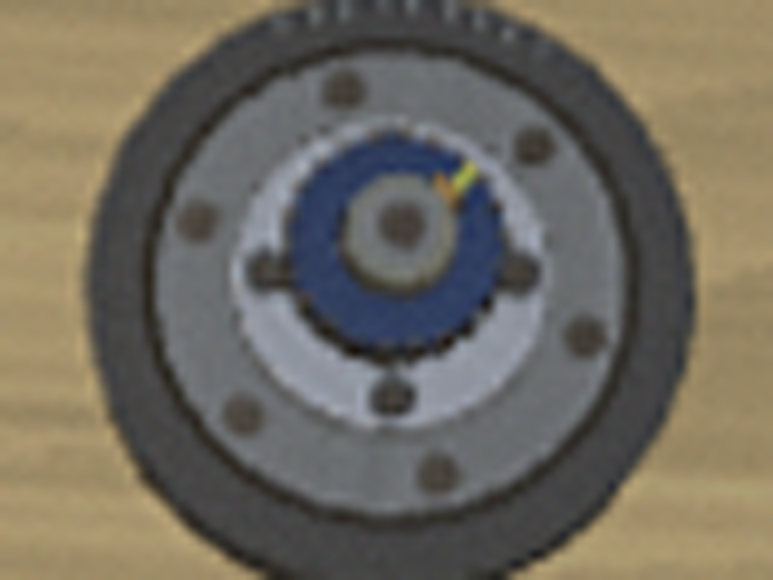

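The pulley is home: 43.0 mm above the flange by depth (44 nominal, same -1 mm bias as before). Its yellow line (465,180) continues the brass key (445,188). Now the thin spacer.

Run:
```python
from h import *
x,y=451.3,-315.6; psi=2.29-0.75-1.385
ctrl.move_l([x,y,160],vel=250)
ctrl.move_ptp([599.9,-51.5,160],R(psi)); 
ctrl.move_l([599.9,-51.5,143],vel=60); st("over")
p,d=optics.grab_frame("side"); crop(p,250,195,100,75,"pics/7c.png")
print(ctrl.move_l([599.9,-51.5,126],vel=15,threshold=4)); st("down")
```

```text
over t31.69 [599.3 -51.5 142. ] F [ 0.4 -0.6 -0.2] T [ 0.02  0.02 -0.01] w47.7 psi0.155 q6 1.19
False
down t33.02 [600.3 -51.6 126.3] F [ 2.9 -1.1 -0.6] T [-0.09 -0.4   0.05] w47.9 psi0.155 q6 1.19
```

View pics/7c.png

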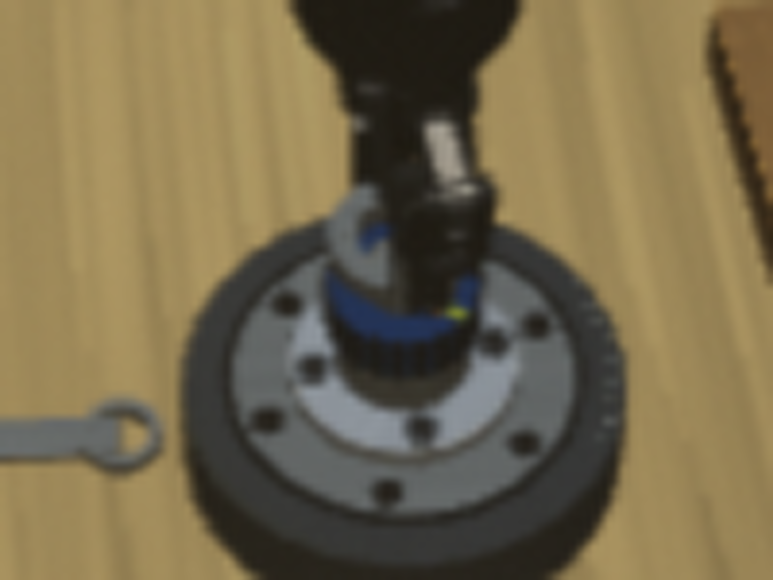

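Run:
```python
from h import *
print(ctrl.move_l([599.9,-51.5,119.5],vel=10,threshold=5)); st("home?")
```

```text
True
home? t33.45 [600.4 -51.6 123.4] F [-0.5  0.2  3.7] T [0.03 0.14 0.05] w47.9 psi0.155 q6 1.19
```

Run:
```python
from h import *
ctrl.gripper_to(64,30); st("rel")
ctrl.move_l([599.9,-51.5,190],vel=150)
ctrl.move_ptp([350,-250,250],R(1.0)); st("away")
a=[]
for n in ("top","side"):
    p,d=optics.grab_frame(n); np.savez(f"f8_{n}.npz",p=p,d=d)
    u=proj(n,[[599.6,-51,90]])[0]; crop(p,*u,80,60,f"pics/8_{n}.png",5.0); a.append(cv2.imread(f"pics/8_{n}.png"))
    P=cloud(n,d); r=np.hypot(P[...,0]-599.6,P[...,1]+51); q=P[(r>18.5)&(r<24)&(P[...,2]>90)]
    g=np.linalg.lstsq(np.c_[q[:,:2]-[599.6,-51],np.ones(len(q))],q[:,2],rcond=None)[0]
    print(n,"top z",np.median(q[:,2]),len(q),"tilt",g.round(3),"flange",np.median(P[(r>31)&(r<40)&(P[...,2]>40)][:,2]))
    cv2.imwrite(f"pics/8f_{n}.png",p[:,:,::-1])
cv2.imwrite("pics/8.png",np.hstack(a))
cv2.imwrite("pics/8f.png",cv2.resize(np.hstack([cv2.imread(f"pics/8f_{n}.png") for n in("top","side")]),(800,300)))
```

```text
rel t33.76 [600.3 -51.6 122.5] F [-0.2  0.6 -0.6] T [-0.05  0.05  0.01] w63.7 psi0.155 q6 1.19
away t35.65 [ 350.1 -249.7  249.4] F [-0.4  0.5  0.3] T [-0.04 -0.01  0.04] w64.1 psi1.000 q6 -0.25
top top z 107.03222789273877 124 tilt [-9.00000e-03  2.50000e-02  1.06866e+02] flange 53.48762458252685
side top z 108.6015080878409 97 tilt [-2.10000e-02  9.10000e-02  1.07796e+02] flange 55.37124856348976
```

View pics/8.png

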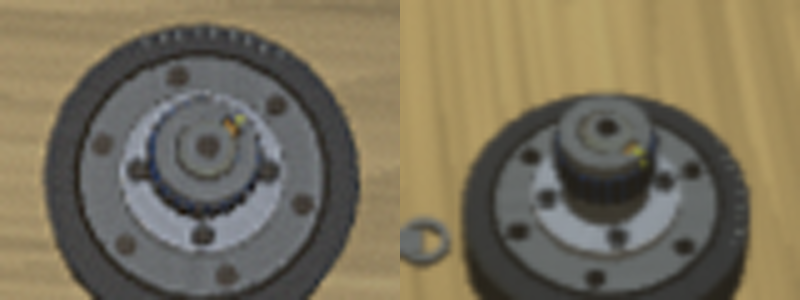

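View pics/8f.png

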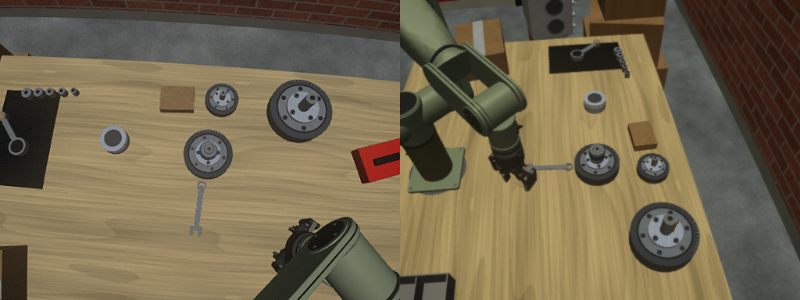

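The thin spacer lies flat, 53.2–53.5 mm above the flange by depth (54 nominal, within the earlier -1 mm bias), with its mark beside the key. The piston, wrench and box sit where they were. I hand in.

Run:
```python
from h import *
print(ctrl.finish_job()); st()
```

```text
the job is handed in; nothing more can be done
None
the job is handed in; nothing more can be done
```

All three parts are on the middle-sized damper's mandrel in the order asked: thick spacer, blue pulley, thin spacer. I handed the job in at about 36 s of the 72 s allowed.

- **Fitting:** I turned each part to the key angle measured in the pictures (about -0.75 rad). Each slid past the key's end on the first try, so no turning search was needed. I lowered each one with a force stop of 4–5 N.
- **Seating by touch:** each part touched down within 0.5 mm of the height worked out from the drawing. TCP z was 85.5, 105.4 and 123.4 mm against 85, 105 and 123 mm expected.
- **Seating by depth picture:** the tops stood 23.1, 43.0 and 53.2–53.5 mm above the flange, against 24, 44 and 54 mm nominal. They all read 0.5–1.0 mm low, which I take to be camera error because the touch heights agree.
- **Disagreement:** the side camera's depth fit suggested a 0.09 tilt of the top face, while the top camera gave 0.03 or less. The pictures show the thin spacer flat, and I put the side reading down to depth noise.
- **Bystanders:** the piston, wrench and ring box look unmoved in the last pictures, and the gripper was clear of everything at hand-in.

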